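Index the turntable one stop past its spring plunger

TASK

Turn the cast-iron turntable on to its next stop, anticlockwise as seen from above: press the brass spring plunger at its rim down with a fingertip and keep it down while you push the turning peg beside it, so that the notched rim slides past the plunger, then let the plunger go and push on until it springs up into the next notch and locks the table. Do it smoothly, so that the movement plate lying on the turntable keeps its place on the cork, and leave the mallet, the tin case and the gilt spandrel where they are.

Things in the scene. Friction and masses are not known exactly. Their poses are not given: they have to be found in the camera images.
- table_centre (a point): Centre of the turntable's top face, on its vertical axis, 60 mm above the work surface. The turntable is a dark cast-iron disc of 240 mm diameter on a fixed base (it cannot slide or lift); its rim is 8 mm thick and has eight notches, 45 degrees apart, each 12 mm wide and 11 mm deep. A cork pad of 136 mm diameter and 6 mm thickness lies at its middle, with the movement plate on it.
- plunger_head (a point): Centre of the top of the spring plunger's round brass thumb head, 34 mm in diameter and 5 mm thick, on a fixed barrel just outside the rim: its centre is 133 mm from the turntable's axis, its top 80 mm above the work surface (20 mm above the rim's top) when up, and it overhangs the rim by 4 mm. Below it a steel tongue, 8 mm wide, stands in the rim's notch on the line from the turntable's axis to the head's centre, and locks the table. The point moves with the head.
- plunger (a joint): How far the plunger is pressed down, in m: 0 up, 0.014 at its stop (the head's top is then still 6 mm above the rim's top). From 0.007 on the tongue is below the rim and the table is free. The spring pushes up with about 4 N at the top and 9 N at the stop. Let go between two notches it rises to 0.007, bears lightly on the rim's underside, and springs up to 0 when a notch comes over it.
- turntable (a joint): Angle of the turntable in rad, 0 at the start (locked), growing anticlockwise as seen from above; the next stop is at 0.785. A locked table has up to 0.02 rad of play. It turns with slight friction (2 to 4 N at a peg) and does not run on.
- turning_peg (a point): Top of the turning peg nearest to the plunger, at the start: an upright steel peg, 10 mm in diameter and 30 mm tall, standing on the turntable 108 mm from its axis, its top 90 mm above the work surface. At the start it stands 0.14 rad (15 mm) anticlockwise of the plunger, and passes 3 mm inside the plunger's head. The point turns with the table. Seven like pegs stand on the same circle, 45 degrees apart.
- movement_plate: Loose rectangular brass clock plate, 110 x 88 x 3 mm, with four upright pillars 24 mm tall near its corners, lying on the turntable's cork pad. Origin at the centre of its underside, z up.
- spandrel: Loose gilt corner ornament, L-shaped, 75 x 75 mm and 10 mm tall, lying on the work surface. Origin at the centre of its underside.
- tweezers_case: Loose tin tweezers case with a dark horn grip on its lid, 142 x 39 x 21 mm, long along its x. Origin at the centre of its underside.
- mallet: Loose small oak mallet: head 50 x 85 x 52 mm, round handle of 18 mm diameter running along its +x to 185 mm from the origin, which is at the centre of the head's underside.
Mind the look-alikes: they are no part of the job. What is meant by the movement_plate is not blue, purple or red, and is the larger of those in its own colour.

How it is judged (in metres and radians):
On the way, in this order (a step that is already met when the one before it is completed fails the run):
1. a fingertip holds the plunger down while the table still stands at its first stop (value of joint plunger above 0.0065 m and contact force between the fingers and plunger above 1 N and value of joint turntable between -0.04 and 0.04 rad), for 0.1 s.
2. the rim has been pushed past the held-down plunger, anticlockwise (value of joint turntable between 0.08 and 0.72 rad and value of joint plunger above 0.005 m), for 0.1 s.
At the end, for the whole second after the job is handed in: The turntable is at rest one stop on (0.785 rad anticlockwise, within 0.04), the plunger is up in the notch (less than 2 mm down), the movement plate lies flat on the cork within 25 mm of the table's centre, and the three other things are within 20 mm of where they were (value of joint turntable between 0.745 and 0.825 rad and velocity of joint turntable between -0.02 and 0.02 rad/s and value of joint plunger below 0.002 m and horizontal distance between movement_plate and table_centre below 0.025 m and z of movement_plate in the frame of table_centre between 0.003 and 0.01 m and angle between movement_plate's own z axis and vertical below 0.05 rad and distance of each of spandrel, tweezers_case, mallet from where it was at the start of the episode below 0.02 m); the robot touches nothing.
It fails at once if the movement plate is lifted or tipped (z of movement_plate in the frame of table_centre above 0.015 m or angle between movement_plate's own z axis and vertical above 0.15 rad).
It fails at once if the turntable is turned on past its next stop (value of joint turntable above 0.95 rad).
It fails at once if the mallet, the tin case or the spandrel is moved or lifted (distance of any of spandrel, tweezers_case, mallet from where it was at the start of the episode above 0.03 m).
It also fails if it takes over 38 s, if anything falls off the work surface, if the arm or the gripper's body presses on something with over 40 N, if the wrist force passes 120 N, or if a joint passes its speed limit or range.

ROBOT

A 6-joint arm with a two-finger parallel gripper is mounted at the origin on the work surface. World frame = base frame: x ahead of the robot, y to its left, z up, the work surface at z = 0. Lengths are in mm, angles in rad, forces in N, time in s.
With the tool pointing down it reaches from about 350 to 725 mm from the base axis. Payload 6 kg.
Tool frame: the origin (TCP) lies at the very end of the fingers, on their centre line; the grasp point (between the pads) lies 19 mm behind it (ctrl.grasp_offset is the distance from the TCP to the grasp point, in mm); z points along the fingers, y is the line along which they close (so a half turn about z gives the same grasp; the last joint's range is limited). The gripper opens to 85 mm and grips with 20 to 120 N. Pads are 22 mm wide; open, the fingers measure 114 mm over their backs; the gripper's body (76 mm by 85 mm) begins 54 mm behind the grasp point. The pads swing forward as they close: fully open they stand 13 mm farther back than shut.
Start: joints at [-0.995, 0.04, 0.085, 0, -1.615, -0.334], TCP at [143.681, -582.52, 231.261] pointing down, gripper open.
Joint ranges: [-2.56, 2.56], [-1.29, 2.01], [-1.08, 1.49], [-3.29, 1.98], [-2.81, -0.18], [-2.99, 2.99]. Speed limits (rad/s): [2.57, 2.57, 3.01, 3.14, 3.14, 3.14].

INTERFACE

Orientations are given as a unit quaternion [x, y, z, w].
In Python, from station import readout, imaging, ticket, ctrl gives the robot as it stands.
- The arm moves only by the shell command python3 -m pendant 'ROWS' [FORCE]. ROWS is JSON, a list of rows, each an object with "gripper": the finger opening in cm, from 0 to 8.54; "slide": the shift along the tool's x, y, z in cm, a list of three; "spin": the turn about the tool's z in rad. In form: [{"gripper": gripper, "slide": [x, y, z], "spin": spin}, ...]. A call has 1 to 20 rows; each row shifts and turns the commanded pose from where the row before left it, along the tool's axes as they then stand; what a row does not reach is not made up. A row lasts 1/10 s, in which the tool goes at most 50 mm and 8.59 degrees, less where a joint would pass 70% of its speed; a pose out of reach is approached as far as the arm can. A call is refused whole if a number of a shift passes 5 or a number of a turn 0.15, either way. A call with a gripper value outside its range is refused whole. The fingers move at their own pace and stop on an object; FORCE is the grip in N (left out, the last holds). Time passes only in rows, so rows that do not move let the fingers close. It gives the time, the measured TCP pose, the force, the opening and the grip force at its end, in the units of the state.
- readout.get_obs(): the state, without advancing time (a new reading comes with each control period).
- imaging.get_image(name): name is "scene" or "top" or "wrist"; returns the picture (420x560x3 uint8, red, green, blue); there is no depth.
- imaging.get_calibration(name): a dict with "fovy" (degrees; the focal length in pixels is half the picture's height over the tangent of half this angle, whatever the lens; pixels are square), "cx", "cy" (the principal point, pixels), "xyz" and "rotation" of the camera in the world; the wrist camera has in their place "mount" (4x4, takes a point from camera to tool coordinates, whose origin is the TCP and whose axes are the flange's). Camera axes: x right, y down, z forward; pixel columns grow to the right and rows downward; lengths in mm; the calibration is good to about 2 mm. A picture is of the moment at which its call begins: read the wrist's pose just before it. get_calibration takes no time and is no camera call.
- ticket.job_done(): hands the job in; it is judged then, once.
The state is a dict: "clock": time; "joint_pos": joint angles; "joint_velocities": joint speeds; "tau": joint torques, N m; "position": TCP position; "orientation": TCP orientation; "ft_force": force on the tool from outside, world axes, zero at the start; "ft_torque": the same for the moment, N m; "gripper_width": finger opening in mm; "finger_force": force on a finger pad.
Only numpy, scipy, OpenCV 4.12 (cv2) and the standard library are available. Lean on these libraries where they do the work, as an engineer would, in place of code of your own. Each camera call takes 0.05 s, during which the arm holds its last target. There are 200 camera calls.

## Working session

There is one attempt and no reset: what is moved stays moved. The work goes in short steps, Python scripts to look and compute and a shell command to move; the robot and the scene stay as the last step left them, time stands still between calls to the robot, and variables do not carry over. Pictures are saved under pics/ and viewed, at most 10 in all, crops included, and the job is handed in when it is done.

```bash
mkdir -p pics
python3 - <<'E'
from station import readout, imaging, ctrl
import cv2,json
print(readout.get_obs()); print(ctrl.grasp_offset)
for n in("top","scene"):
    im=imaging.get_image(n); cv2.imwrite(f"pics/{n}0.png",im[:,:,::-1]); print(n,imaging.get_calibration(n))
print(imaging.get_calibration("wrist"))
E
```

```text
{'clock': 0.0, 'joint_pos': array([-9.95310603e-01,  4.08103066e-02,  8.37989405e-02, -4.80304564e-04,
       -1.61549896e+00, -3.33684736e-01]), 'joint_velocities': array([-0.00165981, -0.00168775,  0.0015498 , -0.0010612 , -0.00017892,
       -0.00202643]), 'tau': array([ 9.98506221e-04, -3.68210113e+01,  3.47412944e+01,  6.93261668e+00,
       -5.34439008e-03,  3.16508931e-05]), 'position': array([ 143.66652942, -582.20287351,  230.26992244]), 'orientation': array([-1.20616578e-01,  9.92698771e-01,  8.75312867e-04, -1.60744036e-04]), 'ft_force': array([ 0.23351977,  0.5553432 , -0.81922418]), 'ft_torque': array([-0.02663207,  0.02419023,  0.05070241]), 'finger_force': 0.0, 'gripper_width': 85.52088734486826}
18.700000000000003
top {'fovy': 53.47069471101679, 'cx': 282.6881128487091, 'cy': 207.1434521877275, 'xyz': array([453.40492524,   3.23366952, 979.72501503]), 'rotation': array([ 0.71429499, -0.69763777,  0.04934385, -0.02548329])}
scene {'fovy': 53.11385354950532, 'cx': 272.67622491064225, 'cy': 216.79398187935843, 'xyz': array([1394.41884296,  -66.85119961,  657.90279647]), 'rotation': array([ 0.63921825,  0.61392528, -0.31156927, -0.34266656])}
{'fovy': 69.8619367902626, 'cx': 276.26487405459403, 'cy': 205.38204583356617, 'mount': array([[ 1.17061261e-04, -9.47271993e-01, -3.20430582e-01,
         8.30428777e+01],
       [ 9.99999992e-01,  9.68865191e-05,  7.89043730e-05,
        -1.48069027e-01],
       [-4.36984990e-05, -3.20430588e-01,  9.47271997e-01,
        -1.43621684e+02],
       [ 0.00000000e+00,  0.00000000e+00,  0.00000000e+00,
         1.00000000e+00]])}
```

View pics/top0.png

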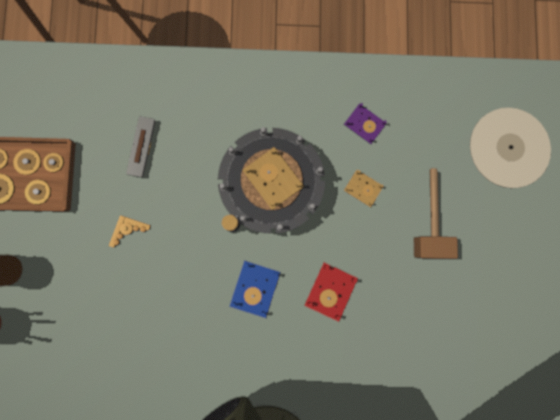

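View pics/scene0.png

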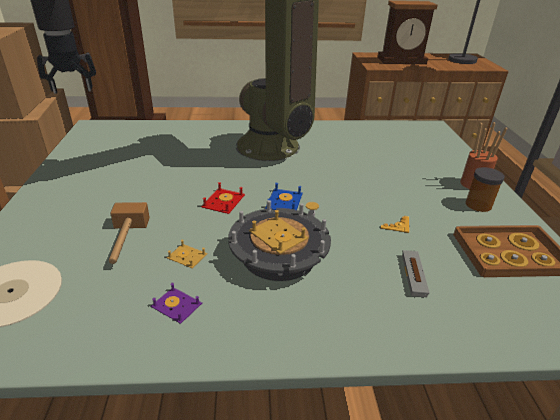

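The top view shows the turntable at about (271,180), with the plunger head at (230,223). The peg to push is at about (243,218), anticlockwise of the plunger. The mallet, case and spandrel are well clear. Next I'll measure the positions.

```bash
cat > h.py <<'E'
import numpy as np,cv2
from scipy.spatial.transform import Rotation as R
from station import readout, imaging
def ray(n,uv,z,obs=None):
    c=imaging.get_calibration(n); f=210/np.tan(np.radians(c["fovy"]/2))
    d=np.array([(uv[0]-c["cx"])/f,(uv[1]-c["cy"])/f,1])
    if n=="wrist":
        Rt=R.from_quat(obs["orientation"]).as_matrix(); M=c["mount"]
        o=Rt@M[:3,3]+obs["position"]; d=Rt@M[:3,:3]@d
    else: o=c["xyz"]; d=R.from_quat(c["rotation"]).as_matrix()@d
    return o+d*(z-o[2])/d[2]
E
python3 - <<'E'
from h import *
im=cv2.imread("pics/top0.png"); hsv=cv2.cvtColor(im,cv2.COLOR_BGR2HSV)
m=cv2.inRange(hsv,(8,110,80),(30,255,255))
n,l,s,c=cv2.connectedComponentsWithStats(m)
for i in range(1,n):
    if s[i,4]>40 and 180<c[i][0]<340 and 120<c[i][1]<260: print(s[i],c[i],ray("top",c[i],80),ray("top",c[i],66))
cv2.imwrite("pics/crop.png",cv2.resize(im[110:250,200:345],None,fx=4,fy=4,interpolation=cv2.INTER_CUBIC))
E
```

```text
[ 242  148   61   62 2759] [271.29140993 179.09097499] [6.10400619e+02 1.12280045e-01 8.00000000e+01] [6.12843521e+02 6.37102577e-02 6.60000000e+01]
[222 215  16  16 182] [229.76923077 222.43406593] [513.40416183  87.14020564  80.        ] [514.33776854  88.44581734  66.        ]
```

View pics/crop.png

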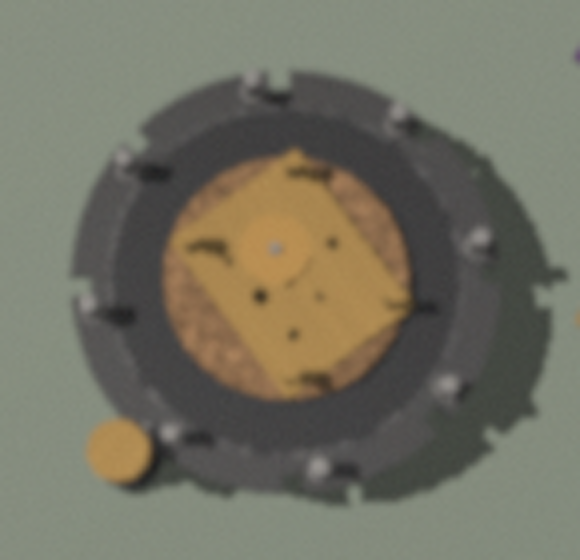

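```bash
python3 -m pendant '[{"gripper":0,"slide":[0,0,0],"spin":-0.122},{"gripper":0,"slide":[0,0,0],"spin":-0.122},{"gripper":0,"slide":[0,0,0],"spin":-0.122},{"gripper":0,"slide":[0,0,0],"spin":-0.122},{"gripper":0,"slide":[0,0,0],"spin":-0.122}]' 40
python3 -m pendant '[{"gripper":0,"slide":[-3.5,0.7,0],"spin":0},{"gripper":0,"slide":[-3.5,0.7,0],"spin":0},{"gripper":0,"slide":[-3.5,0.7,0],"spin":0},{"gripper":0,"slide":[-3.5,0.7,0],"spin":0},{"gripper":0,"slide":[-3.5,0.7,0],"spin":0},{"gripper":0,"slide":[-3.5,0.7,0],"spin":0},{"gripper":0,"slide":[-3.5,0.7,0],"spin":0},{"gripper":0,"slide":[-3.5,0.7,0],"spin":0},{"gripper":0,"slide":[-3.5,0.7,0],"spin":0},{"gripper":0,"slide":[-3.5,0.7,0],"spin":0},{"gripper":0,"slide":[-3.5,0.7,0],"spin":0},{"gripper":0,"slide":[-3.5,0.7,0],"spin":0},{"gripper":0,"slide":[-3.5,0.7,0],"spin":0},{"gripper":0,"slide":[-3.5,0.7,0],"spin":0},{"gripper":0,"slide":[-3.5,0.7,0],"spin":0},{"gripper":0,"slide":[-3.5,0.7,0],"spin":0},{"gripper":0,"slide":[-3.5,0.7,0],"spin":0},{"gripper":0,"slide":[-3,0.7,0],"spin":0},{"gripper":0,"slide":[-2,0.5,0],"spin":0},{"gripper":0,"slide":[0,0,0],"spin":0}]'
cat >> h.py <<'E'
C=np.array([612.8,0.0]); A0=np.radians(138.8)   # table centre, plunger angle
def where():
    o=readout.get_obs(); p=o["position"]; M=R.from_quat(o["orientation"]).as_matrix()
    d=p[:2]-C; er=np.array([np.cos(A0),np.sin(A0)]); et=np.array([-er[1],er[0]])
    print("t=%.2f pos"%o["clock"],p.round(1),"rad/tan",(d@er).round(1),(d@et).round(1),"r/dphi",np.hypot(*d).round(1),
      round((np.degrees(np.arctan2(d[1],d[0])-A0)+180)%360-180,2),"xaxis ang-et",round((np.degrees(np.arctan2(M[1,0],M[0,0])-A0)-90+180)%360-180,2),
      "F",o["ft_force"].round(1),"F er/et",(o["ft_force"][:2]@er).round(1),(o["ft_force"][:2]@et).round(1),"g",round(o["gripper_width"],1),"q6",o["joint_pos"][5].round(2)); return o
E
python3 - <<'E'
from h import *
o=where(); cv2.imwrite("pics/w1.png",imaging.get_image("wrist")[:,:,::-1])
E
```

```text
clock: 0.6
position: [143.7, -582.3, 230.7]
orientation: [-0.415, 0.91, 0.001, 0.0]
ft_force: [0.3, 0.6, 0.0]
gripper_width: 12.5
finger_force: 0.0
clock: 2.6
position: [470.3, -9.0, 230.1]
orientation: [-0.414, 0.91, 0.0, -0.001]
ft_force: [-0.5, 0.3, -0.0]
gripper_width: 0.2
finger_force: 0.0
t=2.60 pos [470.3  -9.  230.1] rad/tan 101.3 100.7 r/dphi 142.8 44.83 xaxis ang-et 0.15 F [-0.5  0.3 -0. ] F er/et 0.6 0.1 g 0.2 q6 -1.13
```

View pics/w1.png

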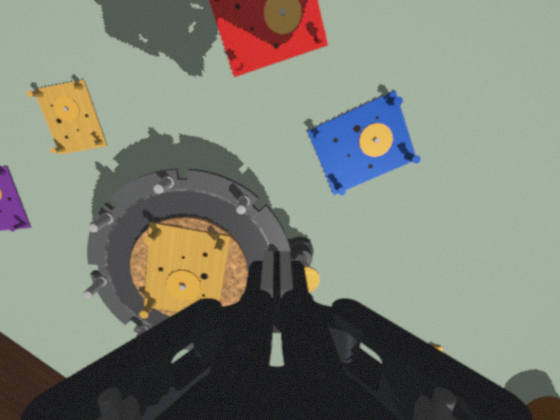

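```bash
python3 -m pendant '[{"gripper":0,"slide":[-2,0.2,0],"spin":0},{"gripper":0,"slide":[-2.5,0.3,1],"spin":0},{"gripper":0,"slide":[-2.5,0.3,2],"spin":0},{"gripper":0,"slide":[-2.1,0.3,2],"spin":0},{"gripper":0,"slide":[-1.5,0.2,2],"spin":0},{"gripper":0,"slide":[0,0,2],"spin":0},{"gripper":0,"slide":[0,0,1],"spin":0},{"gripper":0,"slide":[0,0,0],"spin":0},{"gripper":0,"slide":[0,0,0],"spin":0}]' >/dev/null
python3 - <<'E'
from h import *
o=where(); cv2.imwrite("pics/w2.png",imaging.get_image("wrist")[:,:,::-1])
im=cv2.imread("pics/w2.png"); m=cv2.inRange(cv2.cvtColor(im,cv2.COLOR_BGR2HSV),(8,110,80),(30,255,255))
n,l,s,c=cv2.connectedComponentsWithStats(m)
er=np.array([np.cos(A0),np.sin(A0)])
for i in range(1,n):
    if s[i,4]>100: print(s[i],c[i].round(),ray("wrist",c[i],80,o).round(1))
E
```

```text
t=3.55 pos [530.2  76.8 132.4] rad/tan 112.7 -3.4 r/dphi 112.8 -1.72 xaxis ang-et -0.03 F [-0.3 -0.2  1.2] F er/et 0.1 0.4 g -0.1 q6 -1.24
[ 389    0   51   46 1852] [414.  21.] [387.   32.4  80. ]
[   32   126   186   179 24992] [122. 211.] [602.2  -2.6  80. ]
[ 282  205   47   44 1656] [305. 226.] [514.2  89.6  80. ]
[ 414  314   82   46 1559] [450. 339.] [488.8 243.4  80. ]
```

View pics/w2.png

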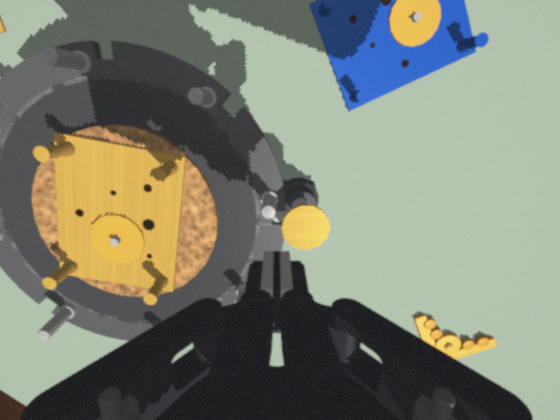

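The plunger head is at (305,227) and the peg top at (268,212). The closed fingertips are just clockwise of them and about 16 mm wide radially.

Run:
```python
from h import *
o=where(); er=np.array([np.cos(A0),np.sin(A0)]); et=np.array([-er[1],er[0]])
for uv,z in(((305.5,227),80),((268,212),90)):
    p=ray("wrist",uv,z,o)[:2]-C; print(p@er,p@et)
```

```text
t=3.60 pos [530.5  77.  132.9] rad/tan 112.7 -3.7 r/dphi 112.7 -1.89 xaxis ang-et -0.03 F [-0.2 -0.1  1.1] F er/et 0.0 0.2 g -0.2 q6 -1.24
133.5243740956391 -3.403846957406673
107.42206174328878 11.527757058710039
```

```bash
python3 -m pendant '[{"gripper":0,"slide":[-0.4,0.2,1],"spin":0},{"gripper":0,"slide":[0,0,2],"spin":0},{"gripper":0,"slide":[0,0,1.5],"spin":0},{"gripper":0,"slide":[0,0,0.5],"spin":0},{"gripper":0,"slide":[0,0,0.2],"spin":0},{"gripper":0,"slide":[0,0,0.2],"spin":0},{"gripper":0,"slide":[0,0,0.2],"spin":0},{"gripper":0,"slide":[0,0,0],"spin":0},{"gripper":0,"slide":[0,0,0],"spin":0}]'
python3 -c "
from h import *
where()"
```

```text
clock: 4.5
position: [531.4, 81.7, 76.2]
orientation: [-0.413, 0.911, -0.0, 0.0]
ft_force: [-4.1, 0.1, 5.6]
gripper_width: -0.1
finger_force: 2.7
t=4.50 pos [531.4  81.7  76.2] rad/tan 115.1 -7.9 r/dphi 115.4 -3.91 xaxis ang-et 0.01 F [-4.1  0.1  5.6] F er/et 3.2 2.6 g -0.1 q6 -1.25
```

```bash
python3 -m pendant '[{"gripper":0,"slide":[0,0,0.2],"spin":0},{"gripper":0,"slide":[0,0,0.2],"spin":0},{"gripper":0,"slide":[0,0,0.2],"spin":0},{"gripper":0,"slide":[0,0,0.15],"spin":0},{"gripper":0,"slide":[0,0,0],"spin":0},{"gripper":0,"slide":[0,0,0],"spin":0}]'
python3 -c "
from h import *
where(); cv2.imwrite('pics/w3.png',imaging.get_image('wrist')[:,:,::-1])"
```

```text
clock: 5.1
position: [531.5, 81.8, 69.3]
orientation: [-0.413, 0.911, -0.0, 0.001]
ft_force: [-5.4, 0.9, 8.0]
gripper_width: -0.1
finger_force: 4.1
t=5.10 pos [531.5  81.8  69.3] rad/tan 115.0 -7.9 r/dphi 115.3 -3.95 xaxis ang-et 0.02 F [-5.4  0.9  8. ] F er/et 4.6 2.8 g -0.1 q6 -1.25
```

View pics/w3.png

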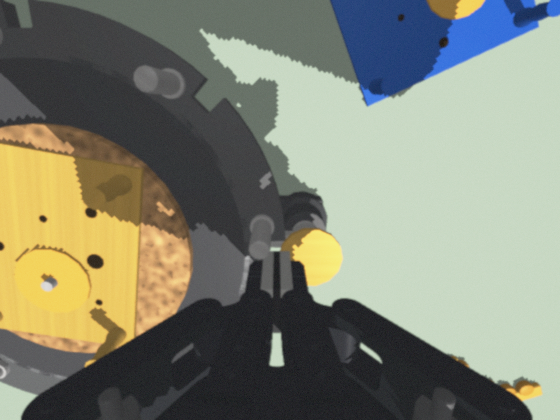

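The fingertip holds the head at (313,257) about 11 mm down, with the peg at (262,235) just ahead. Now I'll push anticlockwise in small arc steps.

```bash
python3 -m pendant '[{"gripper":0,"slide":[0.2,0,0],"spin":-0.018},{"gripper":0,"slide":[0.2,0,0],"spin":-0.018},{"gripper":0,"slide":[0.2,0,0],"spin":-0.018},{"gripper":0,"slide":[0.2,0,0],"spin":-0.018},{"gripper":0,"slide":[0.2,0,0],"spin":-0.018},{"gripper":0,"slide":[0.2,0,0],"spin":-0.018},{"gripper":0,"slide":[0.2,0,0],"spin":-0.018},{"gripper":0,"slide":[0.2,0,0],"spin":-0.018},{"gripper":0,"slide":[0.2,0,0],"spin":-0.018},{"gripper":0,"slide":[0.2,0,0],"spin":-0.018},{"gripper":0,"slide":[0.2,0,0],"spin":-0.018},{"gripper":0,"slide":[0,0,0],"spin":0}]'
python3 -c "
from h import *
where(); cv2.imwrite('pics/w4.png',imaging.get_image('wrist')[:,:,::-1])"
```

```text
clock: 6.35
position: [521.3, 65.9, 70.9]
orientation: [-0.502, 0.865, -0.0, 0.005]
ft_force: [3.0, 5.1, 7.1]
gripper_width: -0.2
finger_force: 3.6
t=6.35 pos [521.3  65.9  70.9] rad/tan 112.3 10.7 r/dphi 112.8 5.46 xaxis ang-et 11.43 F [3.  5.1 7.1] F er/et 1.1 -5.8 g -0.2 q6 -1.03
```

View pics/w4.png

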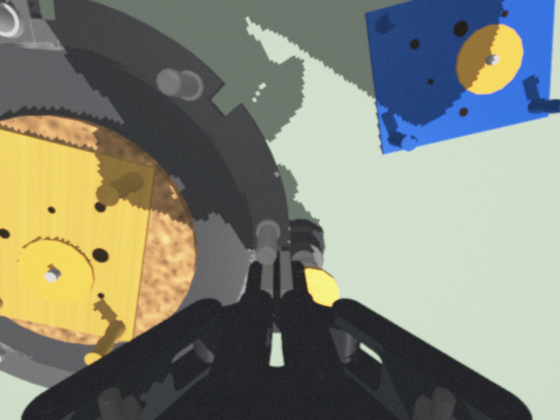

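```bash
python3 -m pendant '[{"gripper":0,"slide":[0.2,0,0],"spin":-0.018},{"gripper":0,"slide":[0.2,0,0],"spin":-0.018},{"gripper":0,"slide":[0.2,0,0],"spin":-0.018},{"gripper":0,"slide":[0,0,0],"spin":0}]'
python3 -c "
from h import *
where()
o=dict(position=np.array([521.3,65.9,70.9]),orientation=np.array([-0.502,0.865,0,0.005]))
p=ray('wrist',(266,228),90,o)[:2]-C; print(np.hypot(*p),np.arctan2(p[1],p[0])-A0-0.107)
"
```

```text
clock: 6.8
position: [517.8, 60.2, 70.1]
orientation: [-0.525, 0.851, -0.0, 0.004]
ft_force: [3.7, 5.0, 4.5]
gripper_width: -0.1
finger_force: 2.8
t=6.80 pos [517.8  60.2  70.1] rad/tan 111.1 17.2 r/dphi 112.5 8.81 xaxis ang-et 14.5 F [3.7 5.  4.5] F er/et 0.5 -6.2 g -0.1 q6 -0.97
109.61371734710399 0.26285857466269236
```

```bash
python3 -m pendant '[{"gripper":0,"slide":[0.25,0.03,0],"spin":-0.022},{"gripper":0,"slide":[0.25,0.03,0],"spin":-0.022},{"gripper":0,"slide":[0.25,0.03,0],"spin":-0.022},{"gripper":0,"slide":[0.25,0.03,0],"spin":-0.022},{"gripper":0,"slide":[0.25,0.03,0],"spin":-0.022},{"gripper":0,"slide":[0.25,0.03,0],"spin":-0.022},{"gripper":0,"slide":[0.25,0.03,0],"spin":-0.022},{"gripper":0,"slide":[0.25,0.03,0],"spin":-0.022},{"gripper":0,"slide":[0.25,0.03,0],"spin":-0.022},{"gripper":0,"slide":[0.25,0.03,0],"spin":-0.022},{"gripper":0,"slide":[0.25,0.03,0],"spin":-0.022},{"gripper":0,"slide":[0.25,0.03,0],"spin":-0.022},{"gripper":0,"slide":[0.25,0.03,0],"spin":-0.022},{"gripper":0,"slide":[0.25,0.03,0],"spin":-0.022},{"gripper":0,"slide":[0.25,0.03,0],"spin":-0.022},{"gripper":0,"slide":[0.25,0.03,0],"spin":-0.022},{"gripper":0,"slide":[0.25,0.03,0],"spin":-0.022},{"gripper":0,"slide":[0.25,0.03,0],"spin":-0.022}]'
python3 -c "
from h import *
where(); cv2.imwrite('pics/t5.png',cv2.resize(imaging.get_image('top')[110:250,200:345,::-1],None,fx=4,fy=4,interpolation=cv2.INTER_CUBIC))"
```

```text
clock: 8.6
position: [500.1, 18.9, 69.3]
orientation: [-0.682, 0.731, -0.001, 0.003]
ft_force: [4.3, 6.8, 2.3]
gripper_width: 0.1
finger_force: 2.9
t=8.60 pos [500.1  18.9  69.3] rad/tan 97.2 60.0 r/dphi 114.3 31.68 xaxis ang-et 37.22 F [4.3 6.8 2.3] F er/et 1.2 -8.0 g 0.1 q6 -0.51
```

View pics/t5.png

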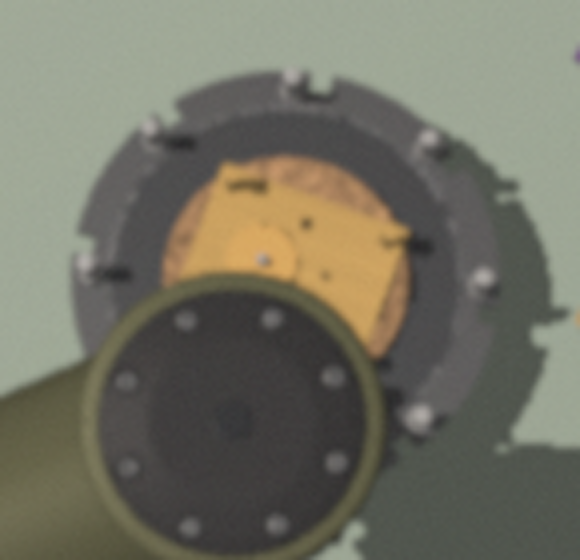

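```bash
python3 -m pendant '[{"gripper":0,"slide":[0.2,0.02,0],"spin":-0.018},{"gripper":0,"slide":[0.2,0.02,0],"spin":-0.018},{"gripper":0,"slide":[0.2,0.02,0],"spin":-0.018},{"gripper":0,"slide":[0.2,0.02,0],"spin":-0.018},{"gripper":0,"slide":[0.2,0.02,0],"spin":-0.018},{"gripper":0,"slide":[0.2,0.02,0],"spin":-0.018},{"gripper":0,"slide":[0.2,0.02,0],"spin":-0.018},{"gripper":0,"slide":[0.2,0.02,0],"spin":-0.018},{"gripper":0,"slide":[0,0,0],"spin":0}]'
python3 -c "
from h import *
where()"
```

```text
clock: 9.55
position: [496.8, 2.3, 68.3]
orientation: [0.733, -0.681, 0.0, -0.002]
ft_force: [0.3, 4.5, 2.5]
gripper_width: -0.3
finger_force: 2.0
t=9.55 pos [496.8   2.3  68.3] rad/tan 88.7 74.7 r/dphi 116.0 40.09 xaxis ang-et 45.4 F [0.3 4.5 2.5] F er/et 2.8 -3.6 g -0.3 q6 -0.34
```

```bash
python3 -m pendant '[{"gripper":0,"slide":[0.1,0,0],"spin":-0.008},{"gripper":0,"slide":[0.1,0,0],"spin":-0.008},{"gripper":0,"slide":[0.1,0,0],"spin":-0.008},{"gripper":0,"slide":[0,0,0],"spin":0}]'
python3 -m pendant '[{"gripper":0,"slide":[0.1,0,0],"spin":-0.008},{"gripper":0,"slide":[0,0,0],"spin":0}]'
python3 -m pendant '[{"gripper":0,"slide":[0.1,0,0],"spin":-0.008},{"gripper":0,"slide":[0,0,0],"spin":0}]'
python3 -c "
from h import *
where()"
```

```text
clock: 9.95
position: [496.8, -1.0, 68.1]
orientation: [0.741, -0.672, 0.0, -0.001]
ft_force: [-0.3, 3.7, 2.9]
gripper_width: -0.1
finger_force: 2.2
clock: 10.15
position: [496.7, -2.1, 68.1]
orientation: [0.743, -0.669, -0.0, -0.001]
ft_force: [-1.2, 5.2, 2.4]
gripper_width: 0.3
finger_force: 2.1
clock: 10.35
position: [496.1, -3.5, 67.5]
orientation: [0.746, -0.666, -0.001, 0.0]
ft_force: [-2.6, 3.7, 2.5]
gripper_width: -0.0
finger_force: 2.1
t=10.35 pos [496.1  -3.5  67.5] rad/tan 85.5 79.5 r/dphi 116.8 42.9 xaxis ang-et 47.66 F [-2.6  3.7  2.5] F er/et 4.3 -1.1 g -0.0 q6 -0.29
```

```bash
for i in 1; do :; done
python3 -m pendant '[{"gripper":0,"slide":[0.1,0,0],"spin":-0.008},{"gripper":0,"slide":[0,0,0],"spin":0}]'
python3 -m pendant '[{"gripper":0,"slide":[0.1,0,0],"spin":-0.008},{"gripper":0,"slide":[0,0,0],"spin":0}]'
python3 -c "
from h import *
where(); 
cv2.imwrite('pics/t6.png',cv2.resize(imaging.get_image('top')[110:250,200:345,::-1],None,fx=4,fy=4,interpolation=cv2.INTER_CUBIC))
# peg angles from crop: bright small spots at r~108
im=cv2.imread('pics/t6.png')"
```

```text
clock: 10.55
position: [496.1, -4.6, 67.5]
orientation: [0.748, -0.663, -0.001, 0.0]
ft_force: [-3.1, 3.3, 2.5]
gripper_width: -0.3
finger_force: 1.9
clock: 10.75
position: [496.4, -6.4, 67.5]
orientation: [0.751, -0.66, -0.0, 0.001]
ft_force: [-1.8, 1.2, 1.2]
gripper_width: 0.0
finger_force: 0.7
t=10.75 pos [496.4  -6.4  67.5] rad/tan 83.4 81.5 r/dphi 116.6 44.33 xaxis ang-et 48.58 F [-1.8  1.2  1.2] F er/et 2.2 0.3 g 0.0 q6 -0.27
```

View pics/t6.png

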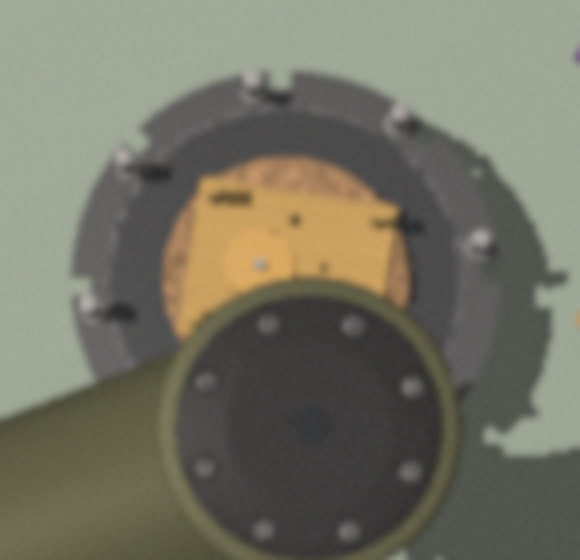

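```bash
python3 -m pendant '[{"gripper":0,"slide":[-0.4,0,0],"spin":0},{"gripper":0,"slide":[-0.4,0,0],"spin":0},{"gripper":0,"slide":[-0.3,-0.4,0],"spin":0},{"gripper":0,"slide":[0,-0.4,0],"spin":0},{"gripper":0,"slide":[0.3,0,0],"spin":0},{"gripper":0,"slide":[0.3,0,0],"spin":0},{"gripper":0,"slide":[0,0,0],"spin":0}]'
python3 -m pendant '[{"gripper":0,"slide":[0.1,0,0],"spin":0},{"gripper":0,"slide":[0.1,0,0],"spin":0},{"gripper":0,"slide":[0,0,0],"spin":0}]'
python3 -m pendant '[{"gripper":0,"slide":[0.1,0,0],"spin":0},{"gripper":0,"slide":[0,0,0],"spin":0}]'
python3 -m pendant '[{"gripper":0,"slide":[0.1,0,0],"spin":0},{"gripper":0,"slide":[0,0,0],"spin":0}]'
python3 -c "
from h import *
where()"
```

```text
clock: 11.5
position: [504.0, -0.2, 67.7]
orientation: [0.751, -0.66, -0.0, 0.0]
ft_force: [-0.6, 0.9, -0.0]
gripper_width: 0.1
finger_force: 0.0
clock: 11.8
position: [504.3, -1.8, 67.8]
orientation: [0.751, -0.66, -0.0, -0.0]
ft_force: [-0.2, 0.2, 0.4]
gripper_width: -0.3
finger_force: 0.0
clock: 12.0
position: [504.4, -2.7, 67.8]
orientation: [0.751, -0.66, -0.0, -0.0]
ft_force: [-0.0, 0.2, -0.6]
gripper_width: -0.3
finger_force: 0.0
clock: 12.2
position: [504.5, -3.7, 67.8]
orientation: [0.751, -0.66, -0.0, -0.0]
ft_force: [-0.4, 0.7, 0.1]
gripper_width: -0.0
finger_force: 0.1
t=12.20 pos [504.5  -3.7  67.8] rad/tan 79.1 74.1 r/dphi 108.3 43.13 xaxis ang-et 48.59 F [-0.4  0.7  0.1] F er/et 0.8 -0.3 g -0.0 q6 -0.26
```

```bash
for k in 0; do :; done
python3 -m pendant '[{"gripper":0,"slide":[0.1,0,0],"spin":0},{"gripper":0,"slide":[0,0,0],"spin":0}]' | sed -n 1,4p
python3 -m pendant '[{"gripper":0,"slide":[0.1,0,0],"spin":0},{"gripper":0,"slide":[0,0,0],"spin":0}]' | sed -n 1,4p
python3 -m pendant '[{"gripper":0,"slide":[0.1,0,0],"spin":0},{"gripper":0,"slide":[0,0,0],"spin":0}]'| sed -n 1,4p
```

```text
clock: 12.4
position: [504.7, -4.7, 67.8]
orientation: [0.751, -0.66, -0.0, -0.0]
ft_force: [-1.3, 0.2, -0.4]
clock: 12.6
position: [504.8, -5.7, 67.8]
orientation: [0.751, -0.66, -0.0, -0.0]
ft_force: [1.4, 0.5, 0.0]
clock: 12.8
position: [504.9, -5.9, 67.8]
orientation: [0.751, -0.66, -0.0, -0.001]
ft_force: [-0.8, 5.1, 0.3]
```

```bash
for k in 0; do :; done
python3 -m pendant '[{"gripper":0,"slide":[0.1,0,0],"spin":0},{"gripper":0,"slide":[0,0,0],"spin":0}]' | sed -n 1,4p
python3 -m pendant '[{"gripper":0,"slide":[0.1,0,0],"spin":0},{"gripper":0,"slide":[0,0,0],"spin":0}]' | sed -n 1,4p
python3 -m pendant '[{"gripper":0,"slide":[0.1,0,0],"spin":0},{"gripper":0,"slide":[0,0,0],"spin":0}]'| sed -n 1,4p
```

```text
clock: 13.0
position: [505.0, -6.1, 67.8]
orientation: [0.751, -0.66, -0.001, -0.001]
ft_force: [-2.2, 8.0, 1.2]
clock: 13.2
position: [505.0, -6.3, 67.8]
orientation: [0.752, -0.66, -0.001, -0.002]
ft_force: [-4.0, 12.3, 2.2]
clock: 13.4
position: [505.1, -6.4, 67.8]
orientation: [0.752, -0.66, -0.002, -0.002]
ft_force: [-6.2, 15.5, 4.0]
```

A 15 N push doesn't move the peg, so the table is locked. I'll back off, lift and check.

```bash
python3 -m pendant '[{"gripper":0,"slide":[-0.4,0,0],"spin":0},{"gripper":0,"slide":[-0.4,0,0],"spin":0},{"gripper":0,"slide":[-0.4,0,0],"spin":0},{"gripper":0,"slide":[0,0,-1],"spin":0},{"gripper":0,"slide":[0,0,-2],"spin":0},{"gripper":0,"slide":[0,0,-3],"spin":0},{"gripper":0,"slide":[0,0,-3],"spin":0},{"gripper":0,"slide":[0,0,-3],"spin":0},{"gripper":0,"slide":[1,3,-2],"spin":0},{"gripper":0,"slide":[3,3,0],"spin":0},{"gripper":0,"slide":[3,3,0],"spin":0},{"gripper":0,"slide":[3,0,0],"spin":0},{"gripper":0,"slide":[3,0,0],"spin":0},{"gripper":0,"slide":[3,0,0],"spin":0},{"gripper":0,"slide":[3,0,0],"spin":0},{"gripper":0,"slide":[0,0,0],"spin":0},{"gripper":0,"slide":[0,0,0],"spin":0},{"gripper":0,"slide":[0,0,0],"spin":0}]'
python3 - <<'E'
from h import *
t=imaging.get_image('top')[:,:,::-1]; s=imaging.get_image('scene')[:,:,::-1]
a=cv2.resize(t[110:250,200:345],(400,386),interpolation=cv2.INTER_CUBIC); b=cv2.resize(s[190:290,210:350],(400,286),interpolation=cv2.INTER_CUBIC)
s0=cv2.imread('pics/scene0.png'); b0=cv2.resize(s0[190:290,210:350],(400,286),interpolation=cv2.INTER_CUBIC)
out=np.zeros((572,800,3),np.uint8); out[:386,:400]=a; out[:286,400:]=b0; out[286:,400:]=b
cv2.imwrite('pics/fin.png',out)
E
```

```text
clock: 15.2
position: [438.9, -197.5, 208.2]
orientation: [0.751, -0.66, 0.0, -0.0]
ft_force: [0.5, 0.1, 0.2]
gripper_width: 0.0
finger_force: 0.0
```

View pics/fin.png

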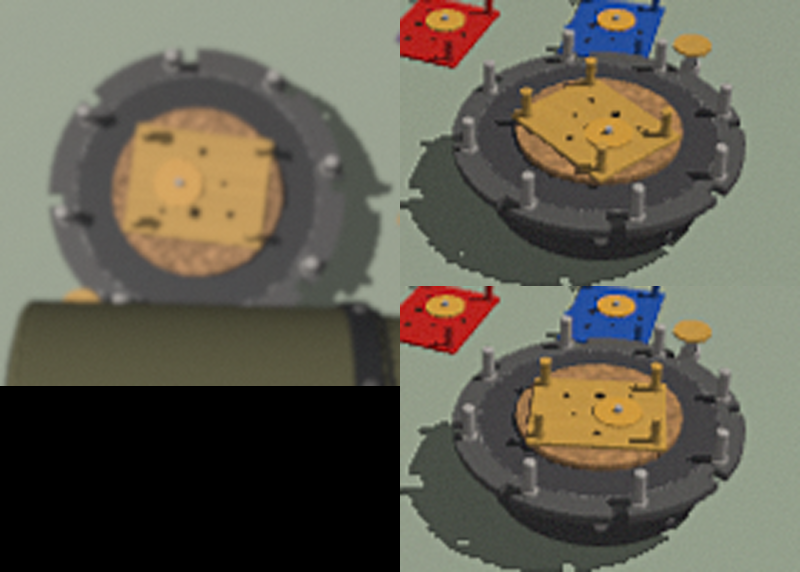

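The plunger head is at the same height as at the start: (692,331) against (692,45), and the two scene crops are 286 px apart. The pegs line up with their starting positions, and the plate has turned 45° and lies centred on the cork.

```bash
python3 -c "
from station import ticket
print(ticket.job_done())"
```

```text
the job is handed in; nothing more can be done
None
```

The job is handed in: the turntable is one stop on (45° anticlockwise) and locked, the plunger is up in the notch, and the plate is flat and centred on the cork; the arm stayed well clear of the mallet, tin case and spandrel, which I didn't re-measure.

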